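Clamp the side guide of the lid-labelling board

ROBOT

A 6-joint arm with a two-finger parallel gripper is mounted at the origin on a cart in front of the work surface, level with it; the furniture and walls round the work are solid. World frame = base frame: x ahead of the robot, y to its left, z up, the work surface at z = 0. Lengths are in m, angles in degrees, forces in N, time in s.
With the tool pointing down it reaches from about 0.25 to 0.725 m from the base axis. Payload 9.7 kg.
Tool frame: the origin (TCP) lies midway between the tips of the shut fingers; the grasp point (between the pads) lies 19 mm behind it; z points along the fingers, y is the line along which they close (so a half turn about z gives the same grasp; the last joint's range is limited). The gripper opens to 85 mm and grips with 20 to 120 N. Pads are 22 mm wide; open, the fingers measure 114 mm over their backs; the gripper's body (76 mm by 85 mm) begins 54 mm behind the grasp point. The pads swing forward as they close: fully open they stand 13 mm farther back than shut.
Start: joints at [-73.281, 4.979, 10.078, 95.1, 0, 90], TCP at [0.158, -0.527, 0.231] pointing down, gripper open.
Joint ranges: [-179.16, 179.16], [-48.56, 103.87], [-65.8, 70.77], [-126.05, 130.52], [-82.76, 87.17], [-180, 180]. Speed limits (degrees/s): [127.2, 127.2, 147.25, 180, 180, 180].

INTERFACE

Orientations are given as a 3x3 rotation matrix whose columns are the frame's x, y, z axes.
In Python, from plant import robot, cams gives the robot as it stands.
- The arm moves only by the tool play_rows, never from a script. Its argument "motion" is a list that holds one entry, the list of rows, each a list of 7 numbers: the shift along the tool's x, y, z scaled (see below), then the turn, a rotation vector about the tool's x, y, z scaled (see below), then the opening, from 0 (shut) to 1 (fully open). In form: [[[tx, ty, tz, wx, wy, wz, gripper], ...]]. A call has exactly 8 rows; each row is the pose to reach, as a shift and turn from the pose commanded when the call began, along the tool's axes at that moment, turning the shorter way round; what a row does not reach only later rows make up. The controller multiplies each number of a shift by 400 mm and each number of a turn by pi rad. A row lasts 1/10 s, in which the tool goes at most 50 mm and 8.59 degrees, less where a joint would pass 70% of its speed; a pose out of reach is approached as far as the arm can. A call with a number of a shift or a turn outside -1 to 1 is refused whole. A call with a gripper value outside its range is refused whole. The fingers move at their own pace and stop on an object; "newtons" is the grip in N (left out, the last holds). Time passes only in rows, so rows that repeat a pose let the fingers close, or fill a call up. It gives the time, the measured TCP pose, the force, the opening and the grip force at its end, in the units of the state.
- robot.observe(): the state, without advancing time (a new reading comes with each control period).
- cams.capture(name): name is "scene" or "top" or "wrist"; returns a dict with "color" (384x512x3 uint8, blue, green, red), "camera_matrix" (3x3 intrinsics, pixels), "k1" (the pictures are not rectified: a ray, as slopes to the right and down, at radius r is drawn at 1 + k1 r^2 times it, then the intrinsics apply), "rvec" (rotation vector, rad) and "tvec" (3), from world to camera coordinates, as OpenCV has them. Camera axes: x right, y down, z forward; pixel columns grow to the right and rows downward; lengths in m; the calibration is good to about 2 mm. A picture is of the moment at which its call begins. There is no depth.
- robot.sign_off(): hands the job in; it is judged then, once.
The state is a dict: "t": time; "joint_pos": joint angles; "joint_vel": joint speeds; "tau": joint torques, N m; "eef_pos": TCP position; "ee_rot": TCP orientation; "ft_force": force on the tool from outside, world axes, zero at the start; "torque": the same for the moment, N m; "grip_width": finger opening in m; "gripper_force": force on a finger pad.
Only numpy, scipy, OpenCV 4.12 (cv2) and the standard library are available. Lean on these libraries where they do the work, as an engineer would, in place of code of your own. Each camera call takes 0.05 s, during which the arm holds its last target. There are 200 camera calls.

TASK

Set up the use-by-date labelling board for the sealed meal that lies on it: with the fingertips push the loose side guide along its rail until the meal sits square and snug between the guide and the fixed end stop, then turn the thumbscrew clockwise with repeated fingertip strokes on its wings until it is tight and clamps the guide there. Only push: do not pinch the screw, do not lift the meal, do not force the screw once it is tight, and leave the other things where they are.

Things in the scene. Friction and masses are not known exactly. Their poses are not given: they have to be found in the camera images.
- board: the labelling board, fixed on the counter: steel pan 262 x 440 mm with a white plastic insert, top 16 mm above the counter. Origin: centre of its footprint at counter level; x points to its back (away from the robot), y to its left end (where the end stop is), z up
- end_stop (a point): middle of the face of the fixed steel end stop at the left end of the board: the plane board y = +190 mm, from board x = -128 to +68 mm, 58 mm high. Axes of the board
- upstand (a point): middle of the upper edge of the steel upstand along the back of the board, 98 mm high, front face at board x = +129 mm: 37 mm behind the screw axis, so a finger cannot well pass behind the screw. Axes of the board
- rail: the aluminium rail along the back of the board, 34 mm wide, centre line at board x = +92 mm, top 32 mm above the counter; fixed to the board. Origin on the centre line at counter level
- guide (a joint): travel of the sliding side guide along the rail, m: 0 = far right, grows towards the end stop (board +y), 0.12 at most. Its face towards the meal is at board y = -137 mm + this value; about 0.087 when the meal is snug. Friction about 3 N while the screw is loose
- guide_face (a point): point on the guide's face towards the meal, at board x = +20 mm, 40 mm above the counter; axes of the board. The guide is a steel plate 6 mm thick, its top 58 mm high, board x = -108 to +114 mm. A foot strip 16 mm wide (top 20 mm high) runs along its right side up to the saddle block round the rail (board x = +67 to +117 mm, top 54 mm high, reaching 70 mm right of the face)
- screw_head (a point): centre of the top of the thumbscrew's hub, on the vertical screw axis above the rail's centre line, 38 mm right (board -y) of the guide's face. Its x axis points along one wing, the other is opposite. Hub 19 mm across; the two black wings are upright, 5 mm thick, reach 32 mm from the axis, from 11 mm below to 10 mm above this point. Tight: 74 mm above the counter; loose: up to 7 mm higher
- thumbscrew (a joint): angle of the thumbscrew, rad, grows clockwise seen from above (tightening); it sinks 4 mm a turn. Its foot meets the rail at 11.3 rad, 1.1 to 1.75 turns from the start; it then stiffens a little for a quarter turn to a hard stop at 12.8 rad: tight. It turns at 0.05 to 0.09 N m, some 2 to 4 N on a wing, and stays where it is left
- shank: the threaded steel shank, 10 mm thick, in the saddle block; it carries the wing head, and its brass foot bears on the rail when tight. Origin on the screw axis at the underside of the hub, 17 mm below the hub's top
- meal: the sealed aluminium meal tray to be held, 182 mm (its x) by 240 mm (its y) over the rim, 38 mm high, 0.3 to 0.65 kg; rim 30 to 35 mm above its underside, the body below is 44 mm narrower. Origin: centre of its underside. It lies on the white insert, long side roughly along the rail, 8 to 30 mm from the end stop. Snug, its centre is at board y = +70 mm
- marker: felt pen, 135 mm long, 17 mm thick, lying on the right front of the board along board x. Origin: centre of its underside. Leave alone
- meal_waiting: another sealed meal on the counter to the right of the board, same size. Leave alone
- tape_roll: roll of tape, 104 mm across, 25 mm high, on the counter right of the board. Leave alone
- sanitizer: pump bottle, 180 mm high, on the counter left of the board. Leave alone

How it is judged:
By the outcome, as a careful person would: the job done as asked, in the order asked, and still so for the second after the job is handed in, with the robot touching nothing.
It also fails if it takes over 70 s, if anything falls off the work surface, if the arm or the gripper's body presses on something with over 40 N, if the wrist force passes 120 N, or if a joint passes its speed limit or range.

## Working session

There is one attempt and no reset: what is moved stays moved. The work goes in short steps, Python scripts to look and compute and a tool call to move; the robot and the scene stay as the last step left them, time stands still between calls to the robot, and variables do not carry over. Pictures are saved under pics/ and viewed, at most 10 in all, crops included, and the job is handed in when it is done.

Besides the shell and the picture viewer there is one more tool, called as name([rows], argument=value, ...), one row to a line, values as JSON. play_rows: Moves the arm, as the interface text tells. Its arguments: {"type":"object","properties":{"motion":{"type":"array"},"newtons":{"type":"number"}},"required":["motion"]}

```bash
ls; mkdir -p pics; cat > h.py <<'E'
import numpy as np,cv2
from plant import robot,cams
def cap(n,f=None):
    d=cams.capture(n)
    if f: cv2.imwrite('pics/'+f,d['color'])
    return d
def ray(d,u,v):
    K=np.array(d['camera_matrix']);k=d['k1']
    p=cv2.undistortPoints(np.array([[[u,v]]],float),K,np.array([k,0,0,0,0.]))[0,0]
    R=cv2.Rodrigues(np.array(d['rvec'],float))[0];t=np.array(d['tvec'],float).ravel()
    return -R.T@t,R.T@np.array([p[0],p[1],1])
def onz(d,u,v,z):
    c,r=ray(d,u,v);return c+r*(z-c[2])/r[2]
def proj(d,P):
    return cv2.projectPoints(np.array(P,float).reshape(-1,1,3),np.array(d['rvec'],float),np.array(d['tvec'],float),np.array(d['camera_matrix'],float),np.array([d['k1'],0,0,0,0.]))[0][:,0]
E
python3 - <<'E'
from h import *
a=cap('top','top0.png');b=cap('scene','scene0.png')
for d in(a,b): print(np.round(ray(d,256,192),3).tolist(),d['k1'],np.array(d['camera_matrix'])[0,0])
s=robot.observe();print(s['t'],s['eef_pos'],s['ee_rot'])
E
```

```text
pics
[[0.274, -0.07, 1.351], [0.193, -0.009, -0.981]] 0.0402948026467236 391.5345687137085
[[-0.256, -0.976, 0.892], [0.54, 0.625, -0.564]] -0.09205124488597448 400.67748632623403
0.1 [ 0.15816441 -0.52654011  0.23064335] [[ 9.57718484e-01  2.87706732e-01 -3.77307574e-04]
 [ 2.87706978e-01 -9.57717774e-01  1.16621764e-03]
 [-2.58255023e-05 -1.22546222e-03 -9.99999249e-01]]
```

View pics/top0.png

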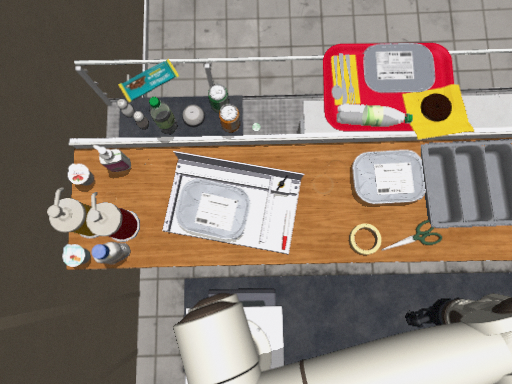

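View pics/scene0.png

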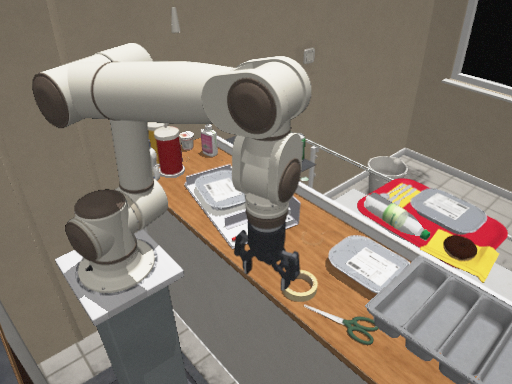

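The top view shows the board around (165-302, 153-252), with the thumbscrew at about (282,185), the meal at (212,208) and the marker at (286,230). I'll enlarge that part.

```bash
python3 - <<'E'
from h import *
i=cv2.imread('pics/top0.png')[145:260,155:310]
cv2.imwrite('pics/crop0.png',cv2.resize(i,None,fx=5,fy=5,interpolation=cv2.INTER_CUBIC))
E
```

```text
(no output)
```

View pics/crop0.png

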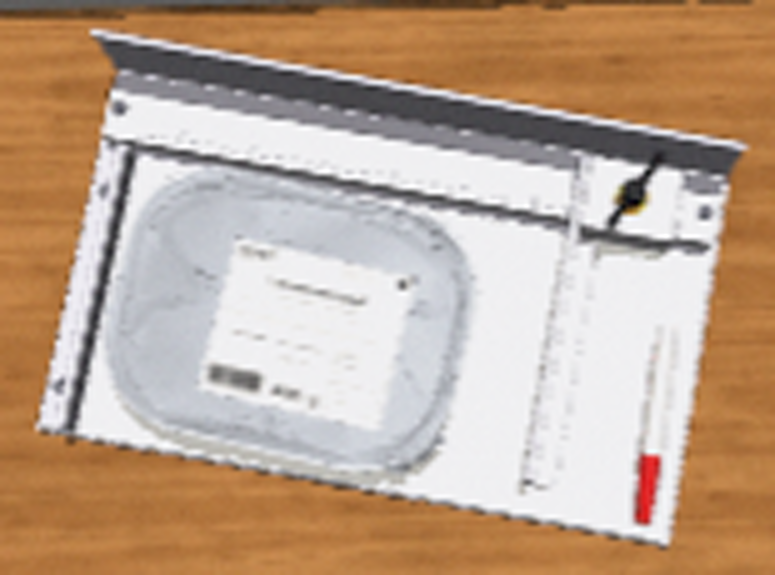

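```bash
cat >> h.py <<'E'
def c0(d,x,y,z): return onz(d,155+(x+.5)/5-.5,145+(y+.5)/5-.5,z)
E
python3 - <<'E'
from h import *
d=cap('top')
for n,x,y,z in [('FL',40,432,.016),('FR',667,545,.016),('upL',93,32,.098),('upR',745,147,.098),('screw',632,194,.078),('w1',657,158,.088),('w2',612,228,.088),('guide front top',525,490,.058),('guide back',577,225,.058),('stop front face',73,432,.05),('stop back',128,150,.058),('meal l',112,330,.05),('meal r',470,290,.05)]:
    print(n,np.round(c0(d,x,y,z)[:2]*1000,1))
E
```

```text
FL [408.  238.5]
FR [ 322.  -185.6]
upL [665.3 189.6]
upR [ 576.1 -240.1]
screw [ 550.7 -166.4]
w1 [ 572.5 -183.1]
w2 [ 526.  -151.7]
guide front top [358.1 -90.4]
guide back [ 534.6 -130.2]
stop front face [404.  208.7]
stop back [593.9 173. ]
meal l [471.9 183.8]
meal r [493.3 -57.1]
```

play_rows([
  [[0.12, -0.08, 0, 0, 0, 0.04, 0], [0.24, -0.16, 0, 0, 0, 0.08, 0], [0.36, -0.24, 0, 0, 0, 0.12, 0], [0.48, -0.32, 0, 0, 0, 0.158, 0], [0.6, -0.4, 0, 0, 0, 0.158, 0], [0.72, -0.48, 0, 0, 0, 0.158, 0], [0.8, -0.55, 0, 0, 0, 0.158, 0], [0.86, -0.6, 0, 0, 0, 0.158, 0]],
])

```text
t: 0.95
eef_pos: [0.4081, -0.2124, 0.2312]
ee_rot: [[0.979, -0.203, 0.0], [-0.203, -0.979, -0.0], [0.0, 0.0, -1.0]]
ft_force: [1.3, 0.1, -0.0]
grip_width: -0.0003
gripper_force: 0.0
```

```bash
cat >> h.py <<'E'
O=np.array([.493,.0005,0]);A=np.radians(-11.65)
RB=np.array([[np.cos(A),-np.sin(A),0],[np.sin(A),np.cos(A),0],[0,0,1]])
def bd(p): return RB.T@(np.array(p)-O)   # world->board
def wd(p): return O+RB@np.array(p)
def st():
    s=robot.observe();print(round(s['t'],2),'tcp board mm',np.round(bd(s['eef_pos'])*1000,1),'F board',np.round(RB.T@np.array(s['ft_force']),1),'tool x yaw',round(float(np.degrees(np.arctan2(s['ee_rot'][1][0],s['ee_rot'][0][0]))),2),'q',np.round(s['joint_pos'],0));return s
E
python3 - <<'E'
from h import *
st();cap('wrist','w1.png')
d=cap('top')
for n,x,y in [('mk red end',645,520),('mk back',658,330)]: print(n,np.round(bd(c0(d,x,y,.028))*1000))
E
```

```text
0.95 tcp board mm [ -40.2 -225.7  231.2] F board [ 1.3  0.4 -0. ] tool x yaw -11.73 q [-27.  -7.  -2.  95.  -0. 164.]
mk red end [-117. -199.   28.]
mk back [  11. -186.   28.]
```

View pics/w1.png

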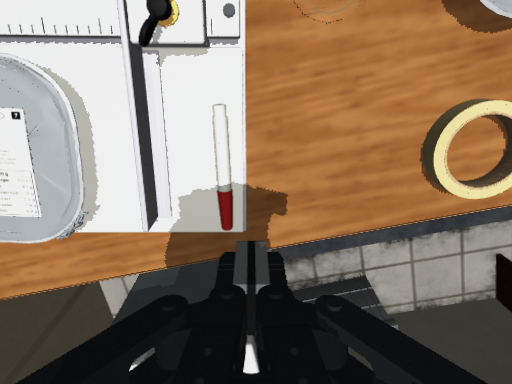

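The wrist view shows the guide plate at columns 125-150, the marker at about (223,165) and the screw at (160,7). All agree with the top view. Joint 6 is close to its limit, so I'll turn the tool half round while approaching.

play_rows([
  [[0.03, -0.03, 0, 0, 0, -0.045, 0], [0.06, -0.06, 0, 0, 0, -0.09, 0], [0.09, -0.09, 0, 0, 0, -0.135, 0], [0.12, -0.12, 0, 0, 0, -0.18, 0], [0.14, -0.15, 0, 0, 0, -0.225, 0], [0.16, -0.17, 0, 0, 0, -0.27, 0], [0.175, -0.19, 0, 0, 0, -0.315, 0], [0.175, -0.19, 0, 0, 0, -0.35, 0]],
])

```text
t: 1.85
eef_pos: [0.4917, -0.1538, 0.2308]
ee_rot: [[0.621, 0.784, -0.001], [0.784, -0.621, 0.0], [-0.0, -0.001, -1.0]]
ft_force: [-0.9, -0.1, -0.2]
grip_width: 0.0001
gripper_force: 0.0
```

play_rows([
  [[0, 0, 0.04, 0, 0, -0.045, 0], [0, 0, 0.08, 0, 0, -0.09, 0], [0, 0, 0.12, 0, 0, -0.135, 0], [0, 0, 0.16, 0, 0, -0.18, 0], [0, 0, 0.2, 0, 0, -0.225, 0], [0, 0, 0.23, 0, 0, -0.27, 0], [0, 0, 0.25, 0, 0, -0.315, 0], [0, 0, 0.25, 0, 0, -0.35, 0]],
])

```text
t: 2.65
eef_pos: [0.4903, -0.1543, 0.1296]
ee_rot: [[-0.416, 0.909, -0.002], [0.909, 0.416, 0.001], [0.002, -0.002, -1.0]]
ft_force: [0.8, -0.4, -0.9]
grip_width: 0.0002
gripper_force: 0.0
```

play_rows([
  [[0, 0, 0, 0, 0, -0.045, 0], [0, 0, 0, 0, 0, -0.09, 0], [0, 0, 0, 0, 0, -0.135, 0], [0, 0, 0, 0, 0, -0.18, 0], [0, 0, 0, 0, 0, -0.225, 0], [0, 0, 0, 0, 0, -0.27, 0], [0, 0, 0, 0, 0, -0.3, 0], [0, 0, 0, 0, 0, -0.3, 0]],
])

```text
t: 3.45
eef_pos: [0.491, -0.1544, 0.1311]
ee_rot: [[-0.979, 0.202, -0.0], [0.202, 0.979, 0.0], [0.0, -0.0, -1.0]]
ft_force: [0.3, -0.2, 0.1]
grip_width: 0.0001
gripper_force: 0.0
```

```bash
python3 - <<'E'
from h import *
st();cap('wrist','w2.png')
E
```

```text
3.45 tcp board mm [  29.3 -152.2  131.1] F board [ 0.4 -0.1  0.1] tool x yaw 168.33 q [-17.  -1.  -7.  84.  -0.  -6.]
```

View pics/w2.png

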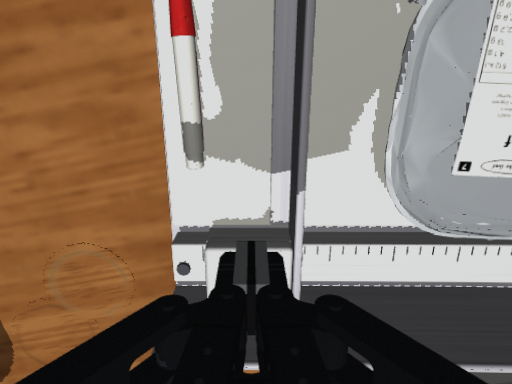

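The marker's near end is at about (196,165), clear of the fingers, and the guide plate is at columns 296-312. I'll lower straight down and approach.

```bash
python3 - <<'E'
from h import *
d=cap('wrist')
for u,v,z in [(294,150,.058),(311,100,.058),(303,30,.058),(312,30,.058),(196,165,.025),(388,150,.05)]: print(u,v,np.round(bd(onz(d,u,v,z))*1000,1))
E
```

```text
294 150 [  -5. -125.   58.]
311 100 [ -35.8 -115.8   58. ]
303 30 [ -74.4 -122.5   58. ]
312 30 [ -74.3 -117.4   58. ]
196 165 [  13.1 -193.5   25. ]
388 150 [ -2.9 -62.2  50. ]
```

play_rows([
  [[0, 0, 0.06, 0, 0, 0, 0], [0, 0, 0.12, 0, 0, 0, 0], [0, 0, 0.17, 0, 0, 0, 0], [0, 0, 0.21, 0, 0, 0, 0], [0, 0, 0.24, 0, 0, 0, 0], [0, 0.01, 0.24, 0, 0, 0, 0], [0, 0.02, 0.24, 0, 0, 0, 0], [0, 0.03, 0.24, 0, 0, 0, 0]],
])

```text
t: 4.35
eef_pos: [0.4943, -0.1421, 0.0363]
ee_rot: [[-0.979, 0.204, 0.001], [0.204, 0.979, -0.0], [-0.001, -0.0, -1.0]]
ft_force: [0.2, -0.2, 1.0]
grip_width: -0.0002
gripper_force: 0.0
```

play_rows([
  [[0, 0.01, 0, 0, 0, 0, 0], [0, 0.02, 0, 0, 0, 0, 0], [0, 0.035, 0, 0, 0, 0, 0], [0, 0.05, 0, 0, 0, 0, 0], [0, 0.065, 0, 0, 0, 0, 0], [0, 0.08, 0, 0, 0, 0, 0], [0, 0.09, 0, 0, 0, 0, 0], [0, 0.1, 0, 0, 0, 0, 0]],
])

```text
t: 5.15
eef_pos: [0.5019, -0.1028, 0.0353]
ee_rot: [[-0.979, 0.203, -0.0], [0.203, 0.979, -0.0], [0.0, -0.0, -1.0]]
ft_force: [0.6, -3.6, 2.9]
grip_width: 0.0003
gripper_force: 1.6
```

play_rows([
  [[0, 0.008, 0, 0, 0, 0, 0], [0, 0.016, 0, 0, 0, 0, 0], [0, 0.024, 0, 0, 0, 0, 0], [0, 0.03, 0, 0, 0, 0, 0], [0, 0.036, 0, 0, 0, 0, 0], [0, 0.04, 0, 0, 0, 0, 0], [0, 0.044, 0, 0, 0, 0, 0], [0, 0.048, 0, 0, 0, 0, 0]],
])

```text
t: 5.95
eef_pos: [0.5056, -0.0846, 0.0353]
ee_rot: [[-0.979, 0.203, -0.0], [0.203, 0.979, -0.001], [0.0, -0.001, -1.0]]
ft_force: [-0.2, -7.1, 2.4]
grip_width: -0.0
gripper_force: 2.8
```

```bash
python3 - <<'E'
from h import *
st();d=cap('wrist','w3.png');e=cap('top','top3.png')
E
```

```text
5.95 tcp board mm [ 29.6 -80.8  35.3] F board [ 1.3 -7.   2.4] tool x yaw 168.26 q [ -9.   1. -16.  73.  -0.   2.]
```

View pics/w3.png

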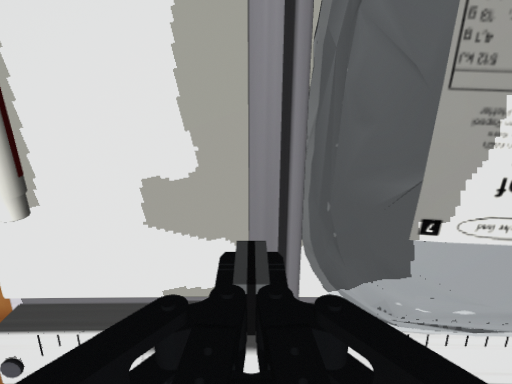

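The guide is now touching the meal (force 7 N), with about 10 mm to go. I'll creep.

play_rows([
  [[0, 0.002, 0, 0, 0, 0, 0], [0, 0.004, 0, 0, 0, 0, 0], [0, 0.006, 0, 0, 0, 0, 0], [0, 0.008, 0, 0, 0, 0, 0], [0, 0.01, 0, 0, 0, 0, 0], [0, 0.012, 0, 0, 0, 0, 0], [0, 0.014, 0, 0, 0, 0, 0], [0, 0.016, 0, 0, 0, 0, 0]],
])

```text
t: 6.85
eef_pos: [0.5069, -0.0784, 0.0352]
ee_rot: [[-0.979, 0.203, -0.0], [0.203, 0.979, -0.001], [0.0, -0.001, -1.0]]
ft_force: [0.9, -5.4, 2.3]
grip_width: -0.0001
gripper_force: 2.8
```

play_rows([
  [[0, 0.001, 0, 0, 0, 0, 0], [0, 0.002, 0, 0, 0, 0, 0], [0, 0.003, 0, 0, 0, 0, 0], [0, 0.004, 0, 0, 0, 0, 0], [0, 0.005, 0, 0, 0, 0, 0], [0, 0.006, 0, 0, 0, 0, 0], [0, 0.007, 0, 0, 0, 0, 0], [0, 0.008, 0, 0, 0, 0, 0]],
])

```text
t: 7.65
eef_pos: [0.5075, -0.0756, 0.0353]
ee_rot: [[-0.979, 0.204, -0.0], [0.204, 0.979, -0.001], [0.0, -0.001, -1.0]]
ft_force: [-0.4, -8.9, 2.1]
grip_width: 0.0
gripper_force: 4.4
```

```bash
python3 - <<'E'
from h import *
st();e=cap('top','top4.png')
cv2.imwrite('pics/crop4.png',cv2.resize(e['color'][145:260,155:310],None,fx=5,fy=5,interpolation=cv2.INTER_CUBIC))
E
```

```text
7.65 tcp board mm [ 29.6 -71.6  35.3] F board [ 1.4 -8.8  2.1] tool x yaw 168.25 q [ -8.   1. -16.  73.  -0.   3.]
```

View pics/crop4.png

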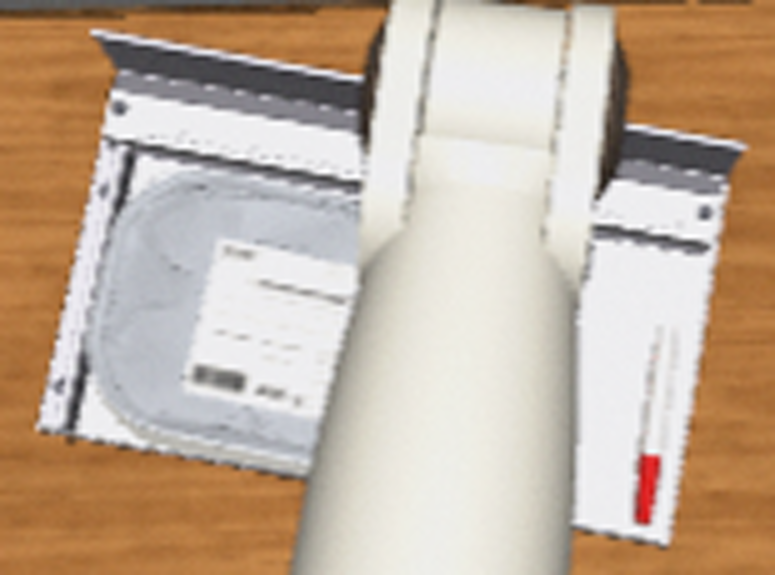

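The meal's left rim is now near the end stop at about (100,340), and the force is rising. I'll creep further in fine steps.

play_rows([
  [[0, 0.0005, 0, 0, 0, 0, 0], [0, 0.001, 0, 0, 0, 0, 0], [0, 0.0015, 0, 0, 0, 0, 0], [0, 0.002, 0, 0, 0, 0, 0], [0, 0.0025, 0, 0, 0, 0, 0], [0, 0.003, 0, 0, 0, 0, 0], [0, 0.0035, 0, 0, 0, 0, 0], [0, 0.004, 0, 0, 0, 0, 0]],
])

```text
t: 8.5
eef_pos: [0.5076, -0.0753, 0.0353]
ee_rot: [[-0.979, 0.205, -0.001], [0.205, 0.979, -0.004], [-0.0, -0.004, -1.0]]
ft_force: [-1.9, -15.6, 3.1]
grip_width: -0.0001
gripper_force: 7.9
```

It is snug: 16 N with almost no motion, at the expected position. I'll back off, rise and look at the screw.

play_rows([
  [[0, -0.02, 0, 0, 0, 0, 0], [0, -0.05, 0, 0, 0, 0, 0], [0, -0.075, 0, 0, 0, 0, 0], [0, -0.075, -0.1, 0, 0, 0, 0], [0, -0.075, -0.2, 0, 0, 0, 0], [-0.05, -0.075, -0.3, 0, 0, 0, 0], [-0.15, -0.06, -0.38, 0, 0, 0, 0], [-0.25, -0.05, -0.4, 0, 0, 0, 0]],
])

```text
t: 9.3
eef_pos: [0.6036, -0.114, 0.2001]
ee_rot: [[-0.979, 0.204, 0.006], [0.204, 0.979, -0.001], [-0.006, 0.001, -1.0]]
ft_force: [1.0, 0.2, 0.7]
grip_width: -0.0002
gripper_force: 0.0
```

play_rows([
  [[-0.03, 0, 0, 0, 0, 0, 0], [-0.06, 0, 0, 0, 0, 0, 0], [-0.08, 0, 0, 0, 0, 0, 0], [-0.08, 0, 0, 0, 0, 0, 0], [-0.08, 0, 0, 0, 0, 0, 0], [-0.08, 0, 0, 0, 0, 0, 0], [-0.08, 0, 0, 0, 0, 0, 0], [-0.08, 0, 0, 0, 0, 0, 0]],
])

```text
t: 10.1
eef_pos: [0.6329, -0.1197, 0.1957]
ee_rot: [[-0.979, 0.203, 0.0], [0.203, 0.979, -0.0], [-0.0, -0.0, -1.0]]
ft_force: [-0.1, 0.4, -0.4]
grip_width: 0.0002
gripper_force: 0.0
```

```bash
python3 - <<'E'
from h import *
st();d=cap('wrist','w5.png')
print(np.round(proj(d,[wd(p) for p in [(.092,-.088,.079),(.02,-.05,.058),(.06,.19,.058),(.129,-.088,.098)]]),0).tolist())
E
```

```text
10.1 tcp board mm [161.3 -89.5 195.7] F board [-0.2  0.4 -0.4] tool x yaw 168.28 q [-11.  18.  21.  93.  -0.   1.]
[[254.0, 90.0], [307.0, -18.0], [636.0, 38.0], [254.0, 146.0]]
```

View pics/w5.png

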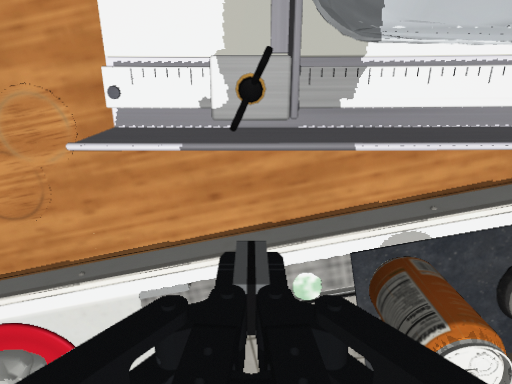

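The thumbscrew is at (251,89), within a millimetre or so of the prediction (254,90). The wing tips are at (269,48) and (234,130), so the front wing is about 23° past the front, clockwise. Next I work out the stroke tables.

```bash
cat >> h.py <<'E'
S=np.array([92,-89.5])
def C(a,r=26,m=0):
    a=np.radians(a);u=np.array([-np.cos(a),np.sin(a)]);n=np.array([np.sin(a),np.cos(a)])
    return S+r*u-n*(2.5+m+11*abs(n[0])+14.5*abs(n[1]))
def rows(p0,pts):  # board mm -> tool units
    for p in pts: d=np.array(p)-p0; print([round(-d[0]/400,3),round(d[1]/400,3)])
E
python3 - <<'E'
from h import *
print(C(23,m=5)); print('stroke1');rows(C(23,m=5),[C(a) for a in (30,40,50,60,70,80,90,98)])
print('C(-80,m=4)',C(-80,m=4),'from C(98)');rows(C(98),[C(-80,m=4)])
print('stroke2');rows(C(-80,m=4),[C(a) for a in range(-75,10,11)])
rows(C(2),[C(a) for a in (14,26,38,50,62,74,86,98)])
E
```

```text
[  58.24179783 -102.48741915]
stroke1
[np.float64(-0.002), np.float64(0.02)]
[np.float64(-0.001), np.float64(0.035)]
[np.float64(-0.004), np.float64(0.05)]
[np.float64(-0.01), np.float64(0.065)]
[np.float64(-0.02), np.float64(0.078)]
[np.float64(-0.034), np.float64(0.09)]
[np.float64(-0.051), np.float64(0.097)]
[np.float64(-0.055), np.float64(0.102)]
C(-80,m=4) [ 107.03435323 -118.55205402] from C(98)
[np.float64(-0.067), np.float64(-0.142)]
stroke2
[np.float64(0.014), np.float64(-0.001)]
[np.float64(0.024), np.float64(-0.006)]
[np.float64(0.037), np.float64(-0.009)]
[np.float64(0.051), np.float64(-0.009)]
[np.float64(0.067), np.float64(-0.005)]
[np.float64(0.082), np.float64(0.004)]
[np.float64(0.095), np.float64(0.017)]
[np.float64(0.104), np.float64(0.031)]
[np.float64(0.008), np.float64(0.01)]
[np.float64(0.014), np.float64(0.024)]
[np.float64(0.017), np.float64(0.04)]
[np.float64(0.014), np.float64(0.058)]
[np.float64(0.006), np.float64(0.076)]
[np.float64(-0.008), np.float64(0.092)]
[np.float64(-0.026), np.float64(0.103)]
[np.float64(-0.037), np.float64(0.111)]
```

play_rows([
  [[0.08, -0.01, 0, 0, 0, 0, 0], [0.16, -0.02, 0.05, 0, 0, 0, 0], [0.23, -0.028, 0.12, 0, 0, 0, 0], [0.26, -0.031, 0.19, 0, 0, 0, 0], [0.26, -0.031, 0.24, 0, 0, 0, 0], [0.26, -0.031, 0.28, 0, 0, 0, 0], [0.26, -0.031, 0.31, 0, 0, 0, 0], [0.26, -0.031, 0.32, 0, 0, 0, 0]],
])

```text
t: 10.95
eef_pos: [0.5283, -0.1107, 0.0662]
ee_rot: [[-0.979, 0.203, -0.001], [0.203, 0.979, 0.0], [0.001, -0.0, -1.0]]
ft_force: [-0.2, 0.1, 0.4]
grip_width: -0.0
gripper_force: 0.0
```

play_rows([
  [[-0.002, 0.02, 0, 0, 0, 0, 0], [-0.001, 0.035, 0, 0, 0, 0, 0], [-0.004, 0.05, 0, 0, 0, 0, 0], [-0.01, 0.065, 0, 0, 0, 0, 0], [-0.02, 0.078, 0, 0, 0, 0, 0], [-0.034, 0.09, 0, 0, 0, 0, 0], [-0.048, 0.097, 0, 0, 0, 0, 0], [-0.056, 0.102, 0, 0, 0, 0, 0]],
])

```text
t: 11.75
eef_pos: [0.5595, -0.0752, 0.0671]
ee_rot: [[-0.979, 0.203, -0.0], [0.203, 0.979, 0.0], [0.0, 0.0, -1.0]]
ft_force: [-1.6, -0.4, -0.4]
grip_width: -0.0001
gripper_force: 1.0
```

```bash
python3 - <<'E'
from h import *
st();cap('wrist','w6.png')
E
```

```text
11.75 tcp board mm [ 80.4 -60.7  67.1] F board [-1.5 -0.7 -0.4] tool x yaw 168.29 q [-8.  7. -6. 77.  0.  4.]
```

View pics/w6.png

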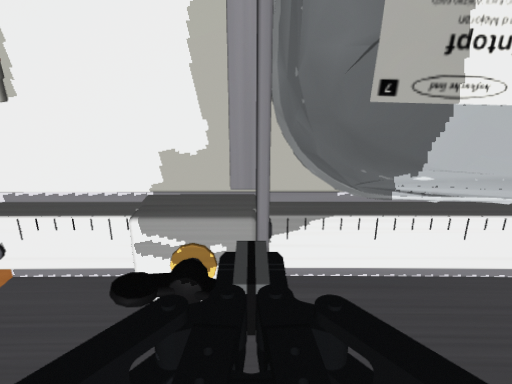

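The right wing is visible at about (135,289), pointing right, so the stroke worked and the wing line is nearly across. I'll lift, go behind the right wing and do a full stroke.

play_rows([
  [[0.012, 0, 0, 0, 0, 0, 0], [0.012, 0, -0.05, 0, 0, 0, 0], [0, -0.02, -0.09, 0, 0, 0, 0], [-0.04, -0.08, -0.1, 0, 0, 0, 0], [-0.073, -0.141, -0.1, 0, 0, 0, 0], [-0.073, -0.141, -0.09, 0, 0, 0, 0], [-0.073, -0.141, -0.05, 0, 0, 0, 0], [-0.073, -0.141, 0, 0, 0, 0, 0]],
])

```text
t: 12.6
eef_pos: [0.5763, -0.1364, 0.0675]
ee_rot: [[-0.979, 0.204, 0.002], [0.204, 0.979, 0.0], [-0.002, 0.0, -1.0]]
ft_force: [-1.1, -0.4, -0.1]
grip_width: -0.0001
gripper_force: 0.0
```

```bash
python3 - <<'E'
from h import *
st();cap('wrist','w7.png')
p=np.array([109.5,-117])
rows(p,[C(a) for a in (-80,-70,-60,-50,-40,-30,-18,-6)]);print()
rows(C(-6),[C(a) for a in (6,18,30,42,56,70,84,98)])
E
```

```text
12.6 tcp board mm [ 109.2 -117.3   67.5] F board [-1.  -0.6 -0.1] tool x yaw 168.25 q [-13.  11.  -2.  78.   0.  -2.]
[np.float64(0.016), np.float64(-0.002)]
[np.float64(0.024), np.float64(-0.008)]
[np.float64(0.035), np.float64(-0.012)]
[np.float64(0.047), np.float64(-0.014)]
[np.float64(0.06), np.float64(-0.013)]
[np.float64(0.074), np.float64(-0.008)]
[np.float64(0.09), np.float64(0.002)]
[np.float64(0.104), np.float64(0.017)]

[np.float64(0.009), np.float64(0.014)]
[np.float64(0.017), np.float64(0.025)]
[np.float64(0.022), np.float64(0.04)]
[np.float64(0.023), np.float64(0.057)]
[np.float64(0.017), np.float64(0.078)]
[np.float64(0.004), np.float64(0.098)]
[np.float64(-0.016), np.float64(0.112)]
[np.float64(-0.031), np.float64(0.121)]
```

View pics/w7.png

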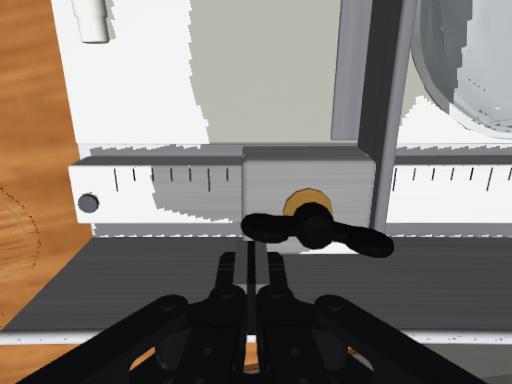

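The wing line is nearly across, with the right wing end at about (255,225) and the fingers sitting behind it. Stroke 2.

play_rows([
  [[0.016, -0.002, 0, 0, 0, 0, 0], [0.024, -0.008, 0, 0, 0, 0, 0], [0.035, -0.012, 0, 0, 0, 0, 0], [0.047, -0.014, 0, 0, 0, 0, 0], [0.06, -0.013, 0, 0, 0, 0, 0], [0.074, -0.008, 0, 0, 0, 0, 0], [0.09, 0.002, 0, 0, 0, 0, 0], [0.104, 0.017, 0, 0, 0, 0, 0]],
])

```text
t: 13.45
eef_pos: [0.5361, -0.1212, 0.0673]
ee_rot: [[-0.979, 0.204, -0.0], [0.204, 0.979, -0.0], [0.0, -0.0, -1.0]]
ft_force: [1.3, -1.1, -0.6]
grip_width: -0.0002
gripper_force: 0.7
```

play_rows([
  [[0.009, 0.014, 0, 0, 0, 0, 0], [0.017, 0.025, 0, 0, 0, 0, 0], [0.022, 0.04, 0, 0, 0, 0, 0], [0.023, 0.057, 0, 0, 0, 0, 0], [0.017, 0.078, 0, 0, 0, 0, 0], [0.004, 0.098, 0, 0, 0, 0, 0], [-0.016, 0.112, 0, 0, 0, 0, 0], [-0.031, 0.121, 0, 0, 0, 0, 0]],
])

```text
t: 14.25
eef_pos: [0.5595, -0.0759, 0.0671]
ee_rot: [[-0.979, 0.203, -0.0], [0.203, 0.979, 0.0], [0.001, 0.0, -1.0]]
ft_force: [-2.8, 0.0, 0.7]
grip_width: 0.0001
gripper_force: 1.0
```

```bash
cat >> h.py <<'E'
def wing(img,d,hz=.078):
    "wing angle alpha (mod 180) from dark blob near the screw; needs a view clear of the gripper"
    c=proj(d,[wd((S[0]/1e3,S[1]/1e3,hz))])[0]
    m=(img.max(2)<30).astype(np.uint8)
    n,l,s,_=cv2.connectedComponentsWithStats(m)
    yy,xx=np.nonzero(m);k=np.argmin((xx-c[0])**2+(yy-c[1])**2);b=l[yy[k],xx[k]]
    yy,xx=np.nonzero(l==b)
    P=np.array([bd(onz(d,x,y,hz+.005))[:2]*1e3 for x,y in zip(xx,yy)])
    m0=P.mean(0);w=np.linalg.svd(P-m0,full_matrices=False)[2][0];w=-w*np.sign(w[0])
    print('wing px',len(xx),'centre',np.round(m0,1),'alpha',round(float(np.degrees(np.arctan2(w[1],-w[0]))),1),'len',np.round(np.ptp((P-m0)@w),1))
E
python3 - <<'E'
from h import *
s=st()
E
```

```text
14.25 tcp board mm [ 80.6 -61.4  67.1] F board [-2.7 -0.5  0.7] tool x yaw 168.31 q [-8.  7. -6. 77.  0.  4.]
```

play_rows([
  [[0.012, 0, 0, 0, 0, 0, 0], [0.012, 0, -0.05, 0, 0, 0, 0], [0, -0.02, -0.09, 0, 0, 0, 0], [-0.04, -0.08, -0.1, 0, 0, 0, 0], [-0.072, -0.14, -0.1, 0, 0, 0, 0], [-0.072, -0.14, -0.09, 0, 0, 0, 0], [-0.072, -0.14, -0.05, 0, 0, 0, 0], [-0.072, -0.14, 0, 0, 0, 0, 0]],
])

```text
t: 15.05
eef_pos: [0.5758, -0.1372, 0.0674]
ee_rot: [[-0.979, 0.204, 0.001], [0.204, 0.979, 0.0], [-0.001, 0.0, -1.0]]
ft_force: [-0.0, 0.3, -0.1]
grip_width: 0.0002
gripper_force: 0.0
```

play_rows([
  [[0.016, -0.002, 0, 0, 0, 0, 0], [0.024, -0.008, 0, 0, 0, 0, 0], [0.035, -0.012, 0, 0, 0, 0, 0], [0.047, -0.014, 0, 0, 0, 0, 0], [0.06, -0.013, 0, 0, 0, 0, 0], [0.074, -0.008, 0, 0, 0, 0, 0], [0.09, 0.002, 0, 0, 0, 0, 0], [0.104, 0.017, 0, 0, 0, 0, 0]],
])

```text
t: 15.85
eef_pos: [0.5356, -0.1219, 0.0674]
ee_rot: [[-0.979, 0.204, -0.0], [0.204, 0.979, -0.0], [0.0, -0.0, -1.0]]
ft_force: [1.1, -1.1, -0.0]
grip_width: 0.0003
gripper_force: 0.7
```

play_rows([
  [[0.009, 0.014, 0, 0, 0, 0, 0], [0.017, 0.025, 0, 0, 0, 0, 0], [0.022, 0.04, 0, 0, 0, 0, 0], [0.023, 0.057, 0, 0, 0, 0, 0], [0.017, 0.078, 0, 0, 0, 0, 0], [0.004, 0.098, 0, 0, 0, 0, 0], [-0.016, 0.112, 0, 0, 0, 0, 0], [-0.031, 0.121, 0, 0, 0, 0, 0]],
])

```text
t: 16.65
eef_pos: [0.559, -0.0766, 0.067]
ee_rot: [[-0.979, 0.203, -0.0], [0.203, 0.979, 0.0], [0.001, 0.0, -1.0]]
ft_force: [-2.5, -0.6, 0.7]
grip_width: -0.0001
gripper_force: 1.1
```

```bash
python3 - <<'E'
from h import *
s=st()
E
```

```text
16.65 tcp board mm [ 80.2 -62.2  67. ] F board [-2.3 -1.1  0.7] tool x yaw 168.31 q [-8.  7. -6. 77.  0.  4.]
```

435° turned so far and it isn't stiff yet. From here on I go in short steps and check the torque after each.

play_rows([
  [[0.012, 0, 0, 0, 0, 0, 0], [0.012, 0, -0.05, 0, 0, 0, 0], [0, -0.02, -0.09, 0, 0, 0, 0], [-0.04, -0.08, -0.1, 0, 0, 0, 0], [-0.073, -0.137, -0.1, 0, 0, 0, 0], [-0.073, -0.137, -0.09, 0, 0, 0, 0], [-0.073, -0.137, -0.05, 0, 0, 0, 0], [-0.073, -0.137, 0, 0, 0, 0, 0]],
])

```text
t: 17.45
eef_pos: [0.5759, -0.1368, 0.0673]
ee_rot: [[-0.979, 0.204, 0.001], [0.204, 0.979, 0.0], [-0.001, 0.0, -1.0]]
ft_force: [-1.0, -0.2, 0.2]
grip_width: 0.0001
gripper_force: 0.0
```

```bash
cat >> h.py <<'E'
def tq():
    s=robot.observe();p=bd(s['eef_pos'])[:2]*1e3;F=(RB.T@np.array(s['ft_force']))[:2]
    al=np.arange(-95,110,.5);a=al[np.argmin([np.linalg.norm(C(x)-p) for x in al])]
    ar=np.radians(a);n=np.array([np.sin(ar),np.cos(ar)])
    cor=np.array([11*np.sign(n[0]) if abs(n[0])>.05 else 0,14.5*np.sign(n[1]) if abs(n[1])>.05 else 0])
    u=np.array([-np.cos(ar),np.sin(ar)]);r=min((p-S+cor)@u,32)
    print('t',round(s['t'],2),'alpha',a,'Fn',round(float(-F@n),2),'rc',round(float(r),1),'tau',round(float(-F@n*r/1e3),3),'p',np.round(p,1),'moment',np.round(s['torque'],2),'z',round(s['eef_pos'][2]*1e3,1))
    return p
E
python3 - <<'E'
from h import *
p=tq()
rows(p,[C(a) for a in (-80,-74,-70,-66,-62,-58,-54,-50)]);print()
rows(C(-50),[C(a) for a in (-46,-42,-38,-34,-30,-26,-23,-20)]);print()
rows(C(-20),[C(a) for a in (-17,-14,-11,-8,-6,-3,0,3)]);print()
rows(C(3),[C(a) for a in (6,9,12,15,18,21,24,27)]);print()
E
```

```text
t 17.45 alpha -93.0 Fn -0.98 rc 32.0 tau -0.031 p [ 108.9 -117.7] moment [ 0.02 -0.09  0.01] z 67.3
[np.float64(0.015), np.float64(-0.0)]
[np.float64(0.019), np.float64(-0.004)]
[np.float64(0.023), np.float64(-0.006)]
[np.float64(0.027), np.float64(-0.008)]
[np.float64(0.031), np.float64(-0.009)]
[np.float64(0.035), np.float64(-0.01)]
[np.float64(0.04), np.float64(-0.011)]
[np.float64(0.045), np.float64(-0.012)]

[np.float64(0.005), np.float64(-0.0)]
[np.float64(0.011), np.float64(0.0)]
[np.float64(0.016), np.float64(0.002)]
[np.float64(0.022), np.float64(0.003)]
[np.float64(0.028), np.float64(0.005)]
[np.float64(0.033), np.float64(0.008)]
[np.float64(0.037), np.float64(0.011)]
[np.float64(0.041), np.float64(0.013)]

[np.float64(0.004), np.float64(0.003)]
[np.float64(0.007), np.float64(0.007)]
[np.float64(0.011), np.float64(0.01)]
[np.float64(0.014), np.float64(0.014)]
[np.float64(0.016), np.float64(0.017)]
[np.float64(0.019), np.float64(0.022)]
[np.float64(0.021), np.float64(0.026)]
[np.float64(0.023), np.float64(0.029)]

[np.float64(0.002), np.float64(0.002)]
[np.float64(0.004), np.float64(0.005)]
[np.float64(0.006), np.float64(0.008)]
[np.float64(0.008), np.float64(0.011)]
[np.float64(0.01), np.float64(0.014)]
[np.float64(0.011), np.float64(0.017)]
[np.float64(0.013), np.float64(0.021)]
[np.float64(0.014), np.float64(0.024)]
```

play_rows([
  [[0.015, 0, 0, 0, 0, 0, 0], [0.019, -0.004, 0, 0, 0, 0, 0], [0.023, -0.006, 0, 0, 0, 0, 0], [0.027, -0.008, 0, 0, 0, 0, 0], [0.031, -0.009, 0, 0, 0, 0, 0], [0.035, -0.01, 0, 0, 0, 0, 0], [0.04, -0.011, 0, 0, 0, 0, 0], [0.045, -0.012, 0, 0, 0, 0, 0]],
])

```text
t: 18.25
eef_pos: [0.557, -0.1379, 0.0674]
ee_rot: [[-0.979, 0.203, 0.0], [0.203, 0.979, -0.0], [-0.0, -0.0, -1.0]]
ft_force: [1.1, -0.1, 0.3]
grip_width: 0.0
gripper_force: 0.8
```

```bash
python3 - <<'E'
from h import *
p=tq()
E
```

```text
t 18.25 alpha -49.5 Fn 0.72 rc 22.2 tau 0.016 p [  90.6 -122.7] moment [-0.02 -0.43  0.  ] z 67.4
```

play_rows([
  [[0.005, 0, 0, 0, 0, 0, 0], [0.011, 0, 0, 0, 0, 0, 0], [0.016, 0.002, 0, 0, 0, 0, 0], [0.022, 0.003, 0, 0, 0, 0, 0], [0.028, 0.005, 0, 0, 0, 0, 0], [0.033, 0.008, 0, 0, 0, 0, 0], [0.037, 0.011, 0, 0, 0, 0, 0], [0.041, 0.013, 0, 0, 0, 0, 0]],
])

```text
t: 19.05
eef_pos: [0.5419, -0.1294, 0.0673]
ee_rot: [[-0.979, 0.203, -0.0], [0.203, 0.979, -0.0], [0.0, -0.0, -1.0]]
ft_force: [1.0, -1.6, 0.2]
grip_width: -0.0001
gripper_force: 0.8
```

```bash
python3 - <<'E'
from h import *
p=tq()
E
```

```text
t 19.05 alpha -20.0 Fn 1.75 rc 31.7 tau 0.055 p [  74.1 -117.3] moment [-0.23 -0.31 -0.07] z 67.3
```

Still loose (0.055 N m). Continuing.

play_rows([
  [[0.004, 0.003, 0, 0, 0, 0, 0], [0.007, 0.007, 0, 0, 0, 0, 0], [0.011, 0.01, 0, 0, 0, 0, 0], [0.014, 0.014, 0, 0, 0, 0, 0], [0.016, 0.017, 0, 0, 0, 0, 0], [0.019, 0.022, 0, 0, 0, 0, 0], [0.021, 0.026, 0, 0, 0, 0, 0], [0.023, 0.029, 0, 0, 0, 0, 0]],
])

```text
t: 19.85
eef_pos: [0.5354, -0.1161, 0.0673]
ee_rot: [[-0.979, 0.203, -0.0], [0.203, 0.979, -0.0], [0.0, -0.0, -1.0]]
ft_force: [-0.2, -2.7, 0.1]
grip_width: -0.0003
gripper_force: 1.1
```

```bash
python3 - <<'E'
from h import *
p=tq()
E
```

```text
t 19.85 alpha 3.0 Fn 2.63 rc 15.8 tau 0.042 p [  65.  -105.7] moment [-0.44 -0.26 -0.04] z 67.3
```

play_rows([
  [[0.002, 0.002, 0, 0, 0, 0, 0], [0.004, 0.005, 0, 0, 0, 0, 0], [0.006, 0.008, 0, 0, 0, 0, 0], [0.008, 0.011, 0, 0, 0, 0, 0], [0.01, 0.014, 0, 0, 0, 0, 0], [0.011, 0.017, 0, 0, 0, 0, 0], [0.013, 0.021, 0, 0, 0, 0, 0], [0.014, 0.024, 0, 0, 0, 0, 0]],
])

```text
t: 20.65
eef_pos: [0.5318, -0.1056, 0.0672]
ee_rot: [[-0.979, 0.203, -0.0], [0.203, 0.979, 0.0], [0.0, 0.0, -1.0]]
ft_force: [-0.3, -1.9, 0.1]
grip_width: 0.0001
gripper_force: 0.9
```

```bash
python3 - <<'E'
from h import *
p=tq()
rows(p,[C(a) for a in (30,33,36,39,42,45,48,51)]);print()
rows(C(51),[C(a) for a in (54,57,60,63,66,69,72,75)]);print()
rows(C(75),[C(a) for a in (78,81,84,87,90,93,96,100)]);print()
E
```

```text
t 20.65 alpha 27.0 Fn 1.66 rc 22.9 tau 0.038 p [ 59.4 -96. ] moment [-0.41 -0.02 -0.07] z 67.2
[np.float64(0.0), np.float64(0.004)]
[np.float64(0.001), np.float64(0.008)]
[np.float64(0.001), np.float64(0.013)]
[np.float64(0.002), np.float64(0.017)]
[np.float64(0.001), np.float64(0.021)]
[np.float64(0.001), np.float64(0.026)]
[np.float64(-0.0), np.float64(0.031)]
[np.float64(-0.001), np.float64(0.035)]

[np.float64(-0.002), np.float64(0.005)]
[np.float64(-0.004), np.float64(0.009)]
[np.float64(-0.006), np.float64(0.013)]
[np.float64(-0.009), np.float64(0.018)]
[np.float64(-0.012), np.float64(0.022)]
[np.float64(-0.015), np.float64(0.026)]
[np.float64(-0.019), np.float64(0.03)]
[np.float64(-0.023), np.float64(0.033)]

[np.float64(-0.004), np.float64(0.003)]
[np.float64(-0.009), np.float64(0.006)]
[np.float64(-0.014), np.float64(0.009)]
[np.float64(-0.019), np.float64(0.011)]
[np.float64(-0.024), np.float64(0.013)]
[np.float64(-0.025), np.float64(0.015)]
[np.float64(-0.027), np.float64(0.017)]
[np.float64(-0.03), np.float64(0.019)]
```

play_rows([
  [[0, 0.004, 0, 0, 0, 0, 0], [0.001, 0.008, 0, 0, 0, 0, 0], [0.001, 0.013, 0, 0, 0, 0, 0], [0.002, 0.017, 0, 0, 0, 0, 0], [0.001, 0.021, 0, 0, 0, 0, 0], [0.001, 0.026, 0, 0, 0, 0, 0], [0, 0.031, 0, 0, 0, 0, 0], [-0.001, 0.035, 0, 0, 0, 0, 0]],
])

```text
t: 21.45
eef_pos: [0.5351, -0.0918, 0.0672]
ee_rot: [[-0.979, 0.203, -0.0], [0.203, 0.979, 0.0], [0.0, 0.0, -1.0]]
ft_force: [-1.2, -1.4, -0.1]
grip_width: 0.0001
gripper_force: 0.6
```

```bash
python3 - <<'E'
from h import *
p=tq()
E
```

```text
t 21.45 alpha 51.0 Fn 1.75 rc 30.5 tau 0.053 p [ 59.8 -81.9] moment [-0.19  0.2   0.03] z 67.2
```

play_rows([
  [[-0.002, 0.005, 0, 0, 0, 0, 0], [-0.004, 0.009, 0, 0, 0, 0, 0], [-0.006, 0.013, 0, 0, 0, 0, 0], [-0.009, 0.018, 0, 0, 0, 0, 0], [-0.012, 0.022, 0, 0, 0, 0, 0], [-0.015, 0.026, 0, 0, 0, 0, 0], [-0.019, 0.03, 0, 0, 0, 0, 0], [-0.023, 0.033, 0, 0, 0, 0, 0]],
])

```text
t: 22.25
eef_pos: [0.547, -0.0809, 0.0673]
ee_rot: [[-0.979, 0.203, -0.0], [0.203, 0.979, 0.0], [0.0, 0.0, -1.0]]
ft_force: [-2.2, -1.2, 0.0]
grip_width: 0.0001
gripper_force: 0.8
```

```bash
python3 - <<'E'
from h import *
p=tq()
E
```

```text
t 22.25 alpha 75.5 Fn 2.26 rc 32.0 tau 0.072 p [ 69.3 -68.8] moment [-0.26  0.28 -0.04] z 67.3
```

play_rows([
  [[-0.004, 0.003, 0, 0, 0, 0, 0], [-0.009, 0.006, 0, 0, 0, 0, 0], [-0.014, 0.009, 0, 0, 0, 0, 0], [-0.019, 0.011, 0, 0, 0, 0, 0], [-0.022, 0.013, 0, 0, 0, 0, 0], [-0.025, 0.015, 0, 0, 0, 0, 0], [-0.027, 0.017, 0, 0, 0, 0, 0], [-0.03, 0.019, 0, 0, 0, 0, 0]],
])

```text
t: 23.05
eef_pos: [0.5601, -0.076, 0.0673]
ee_rot: [[-0.979, 0.203, -0.0], [0.203, 0.979, 0.0], [0.0, 0.0, -1.0]]
ft_force: [-2.2, -1.1, 0.2]
grip_width: -0.0001
gripper_force: 1.0
```

```bash
python3 - <<'E'
from h import *
p=tq()
E
```

```text
t 23.05 alpha 100.0 Fn 1.68 rc 13.5 tau 0.023 p [ 81.2 -61.3] moment [-0.15  0.49 -0.07] z 67.3
```

Around 617° in total and the torque is still at its loose value. I'll bring the fingers back for the next stroke.

play_rows([
  [[0.012, 0, 0, 0, 0, 0, 0], [0.012, 0, -0.05, 0, 0, 0, 0], [0, -0.02, -0.09, 0, 0, 0, 0], [-0.04, -0.08, -0.1, 0, 0, 0, 0], [-0.071, -0.139, -0.1, 0, 0, 0, 0], [-0.071, -0.139, -0.09, 0, 0, 0, 0], [-0.071, -0.139, -0.05, 0, 0, 0, 0], [-0.071, -0.139, 0, 0, 0, 0, 0]],
])

```text
t: 23.85
eef_pos: [0.577, -0.136, 0.0675]
ee_rot: [[-0.979, 0.203, 0.002], [0.203, 0.979, 0.0], [-0.002, 0.0, -1.0]]
ft_force: [0.5, 0.8, -1.2]
grip_width: 0.0002
gripper_force: 0.0
```

play_rows([
  [[0.012, 0, 0, 0, 0, 0, 0], [0.015, -0.001, 0, 0, 0, 0, 0], [0.017, -0.003, 0, 0, 0, 0, 0], [0.019, -0.004, 0, 0, 0, 0, 0], [0.021, -0.005, 0, 0, 0, 0, 0], [0.023, -0.006, 0, 0, 0, 0, 0], [0.025, -0.007, 0, 0, 0, 0, 0], [0.027, -0.008, 0, 0, 0, 0, 0]],
])

```text
t: 24.65
eef_pos: [0.5658, -0.1372, 0.0676]
ee_rot: [[-0.979, 0.203, 0.001], [0.203, 0.979, 0.0], [-0.001, 0.0, -1.0]]
ft_force: [2.2, 0.6, -0.3]
grip_width: -0.0001
gripper_force: 0.9
```

```bash
python3 - <<'E'
from h import *
p=tq()
for k in range(-62,40,16):
    rows(C(k),[C(k+2*j) for j in range(1,9)]);print(k+16)
E
```

```text
t 24.65 alpha -68.5 Fn 1.57 rc 16.4 tau 0.026 p [  99.1 -120.1] moment [ 0.09 -0.43 -0.07] z 67.6
[np.float64(0.002), np.float64(-0.001)]
[np.float64(0.005), np.float64(-0.001)]
[np.float64(0.007), np.float64(-0.002)]
[np.float64(0.009), np.float64(-0.002)]
[np.float64(0.012), np.float64(-0.002)]
[np.float64(0.014), np.float64(-0.003)]
[np.float64(0.017), np.float64(-0.003)]
[np.float64(0.02), np.float64(-0.003)]
-46
[np.float64(0.003), np.float64(0.0)]
[np.float64(0.005), np.float64(0.001)]
[np.float64(0.008), np.float64(0.001)]
[np.float64(0.011), np.float64(0.002)]
[np.float64(0.014), np.float64(0.002)]
[np.float64(0.017), np.float64(0.003)]
[np.float64(0.019), np.float64(0.004)]
[np.float64(0.022), np.float64(0.005)]
-30
[np.float64(0.003), np.float64(0.001)]
[np.float64(0.006), np.float64(0.003)]
[np.float64(0.008), np.float64(0.004)]
[np.float64(0.011), np.float64(0.006)]
[np.float64(0.013), np.float64(0.008)]
[np.float64(0.016), np.float64(0.01)]
[np.float64(0.018), np.float64(0.012)]
[np.float64(0.021), np.float64(0.015)]
-14
[np.float64(0.002), np.float64(0.002)]
[np.float64
[... 498 characters left out ...]
.float64(0.009), np.float64(0.012)]
[np.float64(0.011), np.float64(0.014)]
18
[np.float64(0.001), np.float64(0.002)]
[np.float64(0.002), np.float64(0.005)]
[np.float64(0.003), np.float64(0.007)]
[np.float64(0.004), np.float64(0.009)]
[np.float64(0.004), np.float64(0.012)]
[np.float64(0.005), np.float64(0.015)]
[np.float64(0.005), np.float64(0.017)]
[np.float64(0.006), np.float64(0.02)]
34
[np.float64(0.0), np.float64(0.003)]
[np.float64(0.0), np.float64(0.006)]
[np.float64(0.0), np.float64(0.009)]
[np.float64(0.0), np.float64(0.012)]
[np.float64(-0.0), np.float64(0.015)]
[np.float64(-0.001), np.float64(0.018)]
[np.float64(-0.001), np.float64(0.021)]
[np.float64(-0.002), np.float64(0.024)]
50
```

play_rows([
  [[0.003, -0.001, 0, 0, 0, 0, 0], [0.006, -0.002, 0, 0, 0, 0, 0], [0.009, -0.003, 0, 0, 0, 0, 0], [0.012, -0.003, 0, 0, 0, 0, 0], [0.015, -0.004, 0, 0, 0, 0, 0], [0.018, -0.004, 0, 0, 0, 0, 0], [0.021, -0.005, 0, 0, 0, 0, 0], [0.024, -0.005, 0, 0, 0, 0, 0]],
])

```text
t: 25.45
eef_pos: [0.5555, -0.1373, 0.0673]
ee_rot: [[-0.979, 0.203, 0.0], [0.203, 0.979, -0.0], [-0.0, -0.0, -1.0]]
ft_force: [3.0, 0.5, 0.4]
grip_width: -0.0002
gripper_force: 1.0
```

```bash
python3 - <<'E'
from h import *
p=tq()
E
```

```text
t 25.45 alpha -46.5 Fn 1.31 rc 22.9 tau 0.03 p [  89.  -122.3] moment [-0.04 -0.5   0.  ] z 67.3
```

play_rows([
  [[0.003, 0, 0, 0, 0, 0, 0], [0.005, 0.001, 0, 0, 0, 0, 0], [0.008, 0.001, 0, 0, 0, 0, 0], [0.011, 0.002, 0, 0, 0, 0, 0], [0.014, 0.002, 0, 0, 0, 0, 0], [0.017, 0.003, 0, 0, 0, 0, 0], [0.019, 0.004, 0, 0, 0, 0, 0], [0.022, 0.005, 0, 0, 0, 0, 0]],
])

```text
t: 26.25
eef_pos: [0.5473, -0.1335, 0.0673]
ee_rot: [[-0.979, 0.203, -0.0], [0.203, 0.979, -0.0], [-0.0, -0.0, -1.0]]
ft_force: [2.8, -0.8, -0.0]
grip_width: -0.0
gripper_force: 1.1
```

```bash
python3 - <<'E'
from h import *
p=tq()
E
```

```text
t 26.25 alpha -30.5 Fn 1.7 rc 27.8 tau 0.047 p [  80.3 -120.2] moment [-0.19 -0.51 -0.05] z 67.3
```

play_rows([
  [[0.001, 0.001, 0, 0, 0, 0, 0], [0.003, 0.001, 0, 0, 0, 0, 0], [0.004, 0.002, 0, 0, 0, 0, 0], [0.006, 0.003, 0, 0, 0, 0, 0], [0.007, 0.004, 0, 0, 0, 0, 0], [0.009, 0.004, 0, 0, 0, 0, 0], [0.01, 0.005, 0, 0, 0, 0, 0], [0.012, 0.006, 0, 0, 0, 0, 0]],
])

```text
t: 27.05
eef_pos: [0.5431, -0.1301, 0.0673]
ee_rot: [[-0.979, 0.203, -0.0], [0.203, 0.979, -0.0], [0.0, -0.0, -1.0]]
ft_force: [1.9, -1.4, 0.8]
grip_width: -0.0005
gripper_force: 1.0
```

```bash
python3 - <<'E'
from h import *
p=tq()
E
```

```text
t 27.05 alpha -22.0 Fn 1.75 rc 30.7 tau 0.054 p [  75.5 -117.8] moment [-0.32 -0.41  0.01] z 67.3
```

play_rows([
  [[0.002, 0.002, 0, 0, 0, 0, 0], [0.004, 0.003, 0, 0, 0, 0, 0], [0.006, 0.005, 0, 0, 0, 0, 0], [0.008, 0.007, 0, 0, 0, 0, 0], [0.01, 0.008, 0, 0, 0, 0, 0], [0.012, 0.01, 0, 0, 0, 0, 0], [0.014, 0.012, 0, 0, 0, 0, 0], [0.016, 0.014, 0, 0, 0, 0, 0]],
])

```text
t: 27.85
eef_pos: [0.5379, -0.1233, 0.0673]
ee_rot: [[-0.979, 0.203, -0.0], [0.203, 0.979, -0.0], [0.0, -0.0, -1.0]]
ft_force: [1.2, -1.4, 0.0]
grip_width: 0.0002
gripper_force: 1.0
```

```bash
python3 - <<'E'
from h import *
p=tq()
E
```

```text
t 27.85 alpha -9.0 Fn 1.37 rc 32.0 tau 0.044 p [  69.  -112.2] moment [-0.4  -0.27  0.01] z 67.3
```

play_rows([
  [[0.001, 0.001, 0, 0, 0, 0, 0], [0.002, 0.002, 0, 0, 0, 0, 0], [0.003, 0.004, 0, 0, 0, 0, 0], [0.004, 0.005, 0, 0, 0, 0, 0], [0.005, 0.006, 0, 0, 0, 0, 0], [0.006, 0.007, 0, 0, 0, 0, 0], [0.007, 0.009, 0, 0, 0, 0, 0], [0.008, 0.01, 0, 0, 0, 0, 0]],
])

```text
t: 28.65
eef_pos: [0.5357, -0.1187, 0.0672]
ee_rot: [[-0.979, 0.203, -0.0], [0.203, 0.979, -0.0], [0.0, -0.0, -1.0]]
ft_force: [1.9, -3.6, -0.0]
grip_width: 0.0
gripper_force: 1.0
```

```bash
python3 - <<'E'
from h import *
p=tq()
E
```

```text
t 28.65 alpha -2.0 Fn 3.21 rc 26.2 tau 0.084 p [  65.9 -108.2] moment [-0.45 -0.28 -0.04] z 67.2
```

play_rows([
  [[0.001, 0.001, 0, 0, 0, 0, 0], [0.002, 0.002, 0, 0, 0, 0, 0], [0.003, 0.003, 0, 0, 0, 0, 0], [0.003, 0.004, 0, 0, 0, 0, 0], [0.004, 0.005, 0, 0, 0, 0, 0], [0.005, 0.006, 0, 0, 0, 0, 0], [0.006, 0.007, 0, 0, 0, 0, 0], [0.007, 0.008, 0, 0, 0, 0, 0]],
])

```text
t: 29.45
eef_pos: [0.5336, -0.1151, 0.0673]
ee_rot: [[-0.979, 0.203, 0.0], [0.203, 0.979, -0.0], [-0.0, -0.0, -1.0]]
ft_force: [1.7, -3.6, -0.2]
grip_width: 0.0002
gripper_force: 1.5
```

```bash
python3 - <<'E'
from h import *
p=tq()
E
```

```text
t 29.45 alpha 7.0 Fn 2.87 rc 17.6 tau 0.051 p [  63.1 -105. ] moment [-0.66 -0.31 -0.04] z 67.3
```

play_rows([
  [[0.001, 0.001, 0, 0, 0, 0, 0], [0.001, 0.002, 0, 0, 0, 0, 0], [0.002, 0.003, 0, 0, 0, 0, 0], [0.002, 0.004, 0, 0, 0, 0, 0], [0.003, 0.005, 0, 0, 0, 0, 0], [0.003, 0.006, 0, 0, 0, 0, 0], [0.004, 0.007, 0, 0, 0, 0, 0], [0.004, 0.008, 0, 0, 0, 0, 0]],
])

```text
t: 30.25
eef_pos: [0.5327, -0.1116, 0.0673]
ee_rot: [[-0.979, 0.203, -0.0], [0.203, 0.979, -0.0], [0.0, -0.0, -1.0]]
ft_force: [0.9, -3.7, 0.8]
grip_width: 0.0001
gripper_force: 1.5
```

```bash
python3 - <<'E'
from h import *
p=tq()
E
```

```text
t 30.25 alpha 15.0 Fn 2.92 rc 19.4 tau 0.057 p [  61.5 -101.8] moment [-0.73 -0.25 -0.01] z 67.3
```

play_rows([
  [[0, 0.001, 0, 0, 0, 0, 0], [0.001, 0.003, 0, 0, 0, 0, 0], [0.001, 0.004, 0, 0, 0, 0, 0], [0.001, 0.006, 0, 0, 0, 0, 0], [0.002, 0.007, 0, 0, 0, 0, 0], [0.002, 0.009, 0, 0, 0, 0, 0], [0.002, 0.01, 0, 0, 0, 0, 0], [0.002, 0.012, 0, 0, 0, 0, 0]],
])

```text
t: 31.05
eef_pos: [0.5328, -0.1084, 0.0673]
ee_rot: [[-0.979, 0.204, -0.0], [0.204, 0.979, -0.003], [-0.0, -0.003, -1.0]]
ft_force: [-0.4, -16.0, -1.9]
grip_width: -0.0
gripper_force: 6.7
```

```bash
python3 - <<'E'
from h import *
p=tq()
E
```

```text
t 31.05 alpha 21.0 Fn 13.73 rc 20.7 tau 0.284 p [ 61.  -98.6] moment [-3.   -0.01 -0.13] z 67.3
```

The force jumped to 16 N with no further turning, so the hard stop is reached and the screw is tight. I'll back off, rise and check.

play_rows([
  [[0, -0.01, 0, 0, 0, 0, 0], [0.01, -0.03, 0, 0, 0, 0, 0], [0.01, -0.03, -0.1, 0, 0, 0, 0], [0.01, -0.03, -0.2, 0, 0, 0, 0], [0, -0.02, -0.3, 0, 0, 0, 0], [-0.1, 0, -0.32, 0, 0, 0, 0], [-0.2, 0.02, -0.32, 0, 0, 0, 0], [-0.25, 0.023, -0.32, 0, 0, 0, 0]],
])

```text
t: 31.85
eef_pos: [0.6347, -0.1175, 0.195]
ee_rot: [[-0.979, 0.202, 0.001], [0.202, 0.979, 0.001], [-0.0, 0.001, -1.0]]
ft_force: [-0.0, 1.2, -0.5]
grip_width: 0.0
gripper_force: 0.0
```

play_rows([
  [[0, 0, 0, 0, 0, 0, 0], [0, 0, 0, 0, 0, 0, 0], [0, 0, 0, 0, 0, 0, 0], [0, 0, 0, 0, 0, 0, 0], [0, 0, 0, 0, 0, 0, 0], [0, 0, 0, 0, 0, 0, 0], [0, 0, 0, 0, 0, 0, 0], [0, 0, 0, 0, 0, 0, 0]],
])

```text
t: 32.65
eef_pos: [0.6326, -0.1181, 0.1954]
ee_rot: [[-0.979, 0.203, 0.0], [0.203, 0.979, 0.0], [-0.0, 0.0, -1.0]]
ft_force: [-1.0, 0.1, -0.3]
grip_width: -0.0002
gripper_force: 0.0
```

```bash
python3 - <<'E'
from h import *
st();d=cap('wrist','w9.png')
# reference: same view before turning (pose within a few mm) and now
wing(d['color'],d,.074)
e=cap('top','top9.png')
# plate/ meal gap along board y at several x, from the wrist view: grey profile on z=.05
g=cv2.cvtColor(d['color'],cv2.COLOR_BGR2GRAY)
for bx in (55,45):
    q=proj(d,[wd((bx/1e3,y/1e3,.05)) for y in range(-70,-30,2)])
    print(bx,[int(g[int(v),int(u)]) if 0<=v<384 and 0<=u<512 else -1 for u,v in q])
E
```

```text
32.65 tcp board mm [160.7 -87.9 195.4] F board [-1.  -0.1 -0.3] tool x yaw 168.28 q [-11.  18.  21.  93.   0.   1.]
wing px 782 centre [ 91.1 -90.3] alpha 14.0 len 61.8
55 [152, 152, 149, 145, 152, 50, 50, 130, 144, 119, 185, 185, 186, 185, 185, 186, 185, 185, 185, 185]
45 [153, 153, 148, 147, 150, 49, 51, 136, 143, 130, 185, 184, 185, 185, 185, 185, 185, 185, 185, 134]
```

The wing angle is 14° and the screw centre is where it was before tightening, so the guide hasn't moved. Next I check the guide–meal gap from directly above the guide face.

play_rows([
  [[0.04, 0.02, 0, 0, 0, 0, 0], [0.08, 0.04, 0, 0, 0, 0, 0], [0.13, 0.06, 0, 0, 0, 0, 0], [0.18, 0.08, 0, 0, 0, 0, 0], [0.22, 0.095, 0, 0, 0, 0, 0], [0.25, 0.095, 0, 0, 0, 0, 0], [0.25, 0.095, 0, 0, 0, 0, 0], [0.25, 0.095, 0, 0, 0, 0, 0]],
])

```text
t: 33.55
eef_pos: [0.5428, -0.0606, 0.1955]
ee_rot: [[-0.979, 0.203, 0.001], [0.203, 0.979, -0.0], [-0.001, 0.0, -1.0]]
ft_force: [-0.3, -0.7, 0.5]
grip_width: -0.0001
gripper_force: 0.0
```

```bash
python3 - <<'E'
from h import *
st();d=cap('wrist','w10.png')
g=d['color']
for bx in range(50,-111,-20):
    q=proj(d,[wd((bx/1e3,y/1e3,.052)) for y in range(-62,-39)])
    print(bx,q[0].round().astype(int).tolist(),[int(g[int(v),int(u)].mean()) if 0<=v<384 and 0<=u<512 else -1 for u,v in q])
E
```

```text
33.55 tcp board mm [ 61.2 -49.8 195.5] F board [-0.2 -0.8  0.5] tool x yaw 168.28 q [-6.  4.  5. 91. -0.  5.]
50 [237, 159] [227, 227, 227, 227, 200, 222, 227, 226, 225, 203, 128, 176, 187, 214, 227, 227, 227, 227, 227, 228, 228, 227, 227]
30 [237, 136] [227, 228, 228, 227, 169, 109, 117, 115, 114, 104, 94, 156, 156, 206, 227, 192, 156, 140, 123, 113, 108, 110, 82]
10 [236, 112] [119, 120, 120, 106, 103, 115, 118, 115, 113, 102, 78, 88, 107, 109, 97, 86, 86, 86, 85, 85, 85, 82, 78]
-10 [236, 86] [123, 122, 123, 124, 98, 115, 120, 118, 112, 98, 100, 106, 102, 89, 83, 84, 88, 83, 80, 80, 80, 81, 82]
-30 [236, 59] [126, 127, 128, 127, 106, 116, 120, 118, 116, 94, 90, 105, 100, 90, 84, 85, 89, 88, 83, 79, 82, 83, 81]
-50 [235, 30] [129, 131, 132, 109, 95, 110, 119, 119, 117, 86, 108, 121, 105, 104, 90, 81, 82, 89, 89, 82, 83, 82, 78]
-70 [235, 0] [130, 133, 132, 132, 91, 114, 120, 118, 118, 108, 106, 145, 129, 106, 106, 95, 86, 87, 91, 93, 93, 81, 81]
-90 [234, -32] [-1, -1, -1, -1, -1, -1, -1, -1, -1, -1, -1, -1, -1, -1, -1, -1, -1, -1, -1, -1, -1, -1, -1]
-110 [234, -66] [-1, -1, -1, -1, -1, -1, -1, -1, -1, -1, -1, -1, -1, -1, -1, -1, -1, -1, -1, -1, -1, -1, -1]
```

The rim lies evenly against the guide from bx +10 to -50 with no gap, so the meal is square and snug. The robot is clear, so I hand in.

```bash
python3 -c "
from h import *
print(robot.sign_off())"
```

```text
the job is handed in; nothing more can be done
None
```

I pushed the guide snug against the meal (16 N, no gap at the guide), turned the thumbscrew clockwise about two turns until it hit its stop, and handed the job in at about 34 s with the arm clear; no verdict came back.

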